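# Put the bench tools away: spanner on its peg, driver in its hole

### The job

Put away the two tools left out on the electronics bench: hang the flat black-gripped spanner by its eye on the one empty peg of the tool rail, slid right down to the peg's root and hanging freely, and move the thick-handled driver from its square grey stand into the hole of the graded aluminium block that fits its shank, upright and fully home. Do them in either order, and leave everything else on the bench where it is.

Things in the scene. Friction and masses are not known exactly. Their poses are not given: they have to be found in the camera images.
- spanner_grip (a point): Loose flat steel spanner with black grip, 159 mm long, about 80 g, lying flat. Point: centre of the grip (64 long, 18 wide, 9 mm thick), 4.5 mm above the bench, near the centre of mass. x runs along the tool to the hanging eye, z up through the flat face as it lies. Open jaw at the -x end (78 mm from here, 27 wide). Steel parts 5 mm thick, at the grip's mid-height.
- spanner_eye (a point): Centre of the spanner's round hanging eye, 66 mm along +x from spanner_grip: hole 16 mm diameter, outside 30 mm, 5 mm thick; the hole's axis is the tool's z.
- peg_free: Empty steel peg on the tool rail, origin on the bench under its root; x level, away from the robot into the rail, y along the rail, z up. Rod 7 mm thick, 50 long, leaning 33 degrees from vertical, rising from the root towards -x. Behind the root an upright plate 34 wide, 205 to 255 mm high. Its place among three pegs 105 mm apart varies.
- peg_root (a point): Root of the empty peg's axis, on the front face of its plate, 235 mm above the bench. The other two pegs carry fixed tools hanging down to 75 mm above the bench, up to 32 mm wide. Rail bar behind at 220 to 250 mm; base plate 12 mm high; open under the pegs.
- peg_tip (a point): End of the empty peg's axis: 27 mm in -x and 42 mm higher than the root, in the frame of peg_free (the round end stands 3.5 mm further).
- driver_handle (a point): Loose nut driver, upright in the square grey stand, about 90 g. Point: centre of its round black handle (24 mm diameter, from 30 mm below to 30 mm above this point), 75 mm above the bench at the start. z runs up the tool. Below the handle a steel shank, 13 mm diameter, 40 mm long, with chamfered foot (70 mm below this point).
- driver_shoulder (a point): Centre of the underside of the driver's handle, where the shank begins; 30 mm below driver_handle. It rests on the stand's top (45 mm high, 46 mm square, bore 17.5 mm) at the start.
- block: Graded aluminium block, fixed, 50 (x) by 152 (y) by 45 mm high, origin under its centre. Four through holes along y at -57, -19, +19, +57 mm for shanks of 7, 10, 13, 16 mm (bores 1.5 mm wider). The 7 mm hole holds a slim fixed driver (handle 18 mm diameter, up to 96 mm above the bench). Its place on the bench varies.
- hole2 (a point): Centre of the mouth of the block's 13 mm hole (bore 14.5 mm, second largest), on its top face, 45 mm above the bench.
- stand: The fixed square grey stand the driver is parked in, 46 x 46 x 45 mm high, origin under its centre.
- meter: Bystander: orange pocket multimeter, loose, 118 (x) by 56 (y) by 26 mm high (dial to 32), origin under its centre.
- tray: Bystander: open steel tray, loose, 110 (x) by 56 (y) by 22 mm high, origin under its centre.
- can: Bystander: black spray can, loose, 60 mm diameter, 170 mm high, origin under its centre.
- wrench: Bystander: ordinary steel wrench with no eye, loose, 140 mm long along x, lying flat.
- cell_a: Bystander: large round battery standing upright, loose, 33 mm diameter, 60 mm high, some 72 mm from the stand on one side.
- cell_b: Bystander: the other such battery, on the other side of the stand.
- spool: Bystander: solder spool lying flat, loose, 64 mm diameter, 38 mm high.
Mind the look-alikes: they are no part of the job. Leave any green or red look-alike of the part that bears spanner_grip alone.

How it is judged:
By the outcome, as a careful person would: the job done as asked, in the order asked, and still so for the second after the job is handed in, with the robot touching nothing.
It also fails if it takes over 64 s, if anything falls off the work surface, if the arm or the gripper's body presses on something with over 40 N, if the wrist force passes 120 N, or if a joint passes its speed limit or range.

### The arm

A 7-joint arm with a two-finger parallel gripper is mounted at the origin on the work surface. World frame = base frame: x ahead of the robot, y to its left, z up, the work surface at z = 0. Lengths are in m, angles in rad, forces in N, time in s.
With the tool pointing down it reaches from about 0.425 to 0.925 m from the base axis. Payload 6.8 kg.
Tool frame: the origin (TCP) lies between the finger pads; the fingertips stand r.tcp_to_tips ahead of it and the grasp point (between the pads) lies 3 mm ahead of it (r.tcp_to_tips is the distance from the TCP to the fingertips, in m); z points along the fingers, y is the line along which they close (so a half turn about z gives the same grasp; the last joint's range is limited). The gripper opens to 85 mm and grips with 20 to 120 N. Pads are 22 mm wide; open, the fingers measure 114 mm over their backs; the gripper's body (76 mm by 85 mm) begins 54 mm behind the grasp point. The pads swing forward as they close: fully open they stand 13 mm farther back than shut.
Start: joints at [-1.339, 0.477, 0.022, 1.555, -0.011, 1.109, -0.083], TCP at [0.225, 0.636, 0.253] pointing down, gripper open.
Joint ranges: [-2.96, 2.96], [-0.34, 2.1], [-1.41, 1.46], [0.24, 2.44], [-1.37, 4.51], [0.17, 1.92], [-2.96, 2.96]. Speed limits (rad/s): [2.39, 2.39, 3.14, 3.14, 3.14, 3.14, 3.14].

### API

Orientations are given as a rotation vector (axis times angle).
In Python, from bench import r gives the robot as it stands. The module is installed in compiled form; this text tells all that it offers.
- The arm moves only by the tool step_arm, never from a script. Its argument "moves" is a list of rows, each an object of numbers: "rx", "ry", "rz": the turn, a rotation vector about the tool's x, y, z in degrees; "dx", "dy", "dz": the shift along the tool's x, y, z in mm; "gripper": the opening, from -1 (shut) to 1 (fully open). In form: [{"rx": .., "ry": .., "rz": .., "dx": .., "dy": .., "dz": .., "gripper": ..}, ...]. A call has 1 to 20 rows; each row shifts and turns the commanded pose from where the row before left it, along the tool's axes as they then stand; what a row does not reach is not made up. A row lasts 1/8 s, in which the tool goes at most 62.5 mm and 10.7 degrees, less where a joint would pass 70% of its speed; a pose out of reach is approached as far as the arm can. A call is refused whole if a number of a shift passes 62.5 or a number of a turn 10.7, either way. A call with a gripper value outside its range is refused whole. The fingers move at their own pace and stop on an object; "grip_force" is the grip in N (left out, the last holds). Time passes only in rows, so rows that do not move let the fingers close. It gives the time, the measured TCP pose, the force, the opening and the grip force at its end, in the units of the state.
- r.get_obs(): the state, without advancing time (a new reading comes with each control period).
- r.grab_frame(name): name is "scene" or "top" or "wrist"; returns the picture (400x640x3 uint8, blue, green, red); there is no depth.
- r.camera_info(name): a dict with "mtx" (3x3 intrinsics, pixels), "rvec" (rotation vector, rad) and "tvec" (3), from world to camera coordinates, as OpenCV has them. Camera axes: x right, y down, z forward; pixel columns grow to the right and rows downward; lengths in m; the calibration is good to about 2 mm. A picture is of the moment at which its call begins: read the wrist's pose just before it. camera_info takes no time and is no camera call; for the wrist camera it gives the pose at the moment of the call.
- r.hand_in(): hands the job in; it is judged then, once.
The state is a dict: "clock": time; "joints": joint angles; "qvel": joint speeds; "tau": joint torques, N m; "tcp_pos": TCP position; "orientation": TCP orientation; "contact_force": force on the tool from outside, world axes, zero at the start; "moment": the same for the moment, N m; "grip_width": finger opening in m; "gripper_force": force on a finger pad.
Only numpy, scipy, OpenCV 4.12 (cv2) and the standard library are available. Lean on these libraries where they do the work, as an engineer would, in place of code of your own. Each camera call takes 0.05 s, during which the arm holds its last target. There are 200 camera calls.

## Working session

There is one attempt and no reset: what is moved stays moved. The work goes in short steps, Python scripts to look and compute and a tool call to move; the robot and the scene stay as the last step left them, time stands still between calls to the robot, and variables do not carry over. Pictures are saved under pics/ and viewed, at most 10 in all, crops included, and the job is handed in when it is done.

Besides the shell and the picture viewer there is one more tool, called after "Request:" as a command line: name --argument value ..., lists and objects as JSON in quotes. step_arm: Moves the arm, as the interface text tells. Its arguments: {"type":"object","properties":{"moves":{"type":"array","items":{"type":"object","properties":{"rx":{"type":"number"},"ry":{"type":"number"},"rz":{"type":"number"},"dx":{"type":"number"},"dy":{"type":"number"},"dz":{"type":"number"},"gripper":{"type":"number"}}}},"grip_force":{"type":"number"}},"required":["moves"]}

```bash
mkdir -p pics
python3 - <<'E'
from bench import r
import cv2
o=r.get_obs();print(o,r.tcp_to_tips)
for n in("scene","top"):
    cv2.imwrite(f"pics/{n}0.png",r.grab_frame(n)); print(n,r.camera_info(n))
E
```

```text
{'clock': 0.0, 'joints': array([-1.33911075,  0.47781643,  0.02235059,  1.55645306, -0.01146521,
        1.10926765, -0.08307482]), 'qvel': array([-1.47540742e-04,  1.69624264e-03, -6.64744614e-04,  9.42956669e-05,
        9.62720011e-04,  7.84376981e-05,  1.58616768e-03]), 'tau': array([-1.12098930e-04, -5.96449757e+01,  1.60753325e+00, -2.81190026e+01,
        1.23930656e-02,  9.33466275e-03, -3.85729933e-06]), 'tcp_pos': array([0.22481217, 0.63588632, 0.25231425]), 'orientation': array([-5.31065234e-01, -3.09624075e+00,  2.84471371e-03]), 'contact_force': array([ 0.76111653, -0.24531123,  0.04941574]), 'moment': array([ 2.66702834e-02, -7.91304896e-05,  2.79967712e-02]), 'gripper_force': 0.0, 'grip_width': 0.08552644698660711} 0.022
scene {'mtx': array([[374.19861195,   0.        , 321.2077397 ],
       [  0.        , 374.19861195, 193.60214787],
       [  0.        ,   0.        ,   1.        ]]), 'rvec': array([ 1.92128875,  1.3363049 , -0.60989872]), 'tvec': array([-0.20363579, -0.1391485 ,  1.39537665])}
top {'mtx': array([[433.76833128,   0.        , 315.32801674],
       [  0.        , 433.76833128, 205.74382905],
       [  0.        ,   0.        ,   1.        ]]), 'rvec': array([ 2.14312417, -2.07009714,  0.21373894]), 'tvec': array([0.00358912, 0.49859923, 1.26008565])}
```

View pics/top0.png

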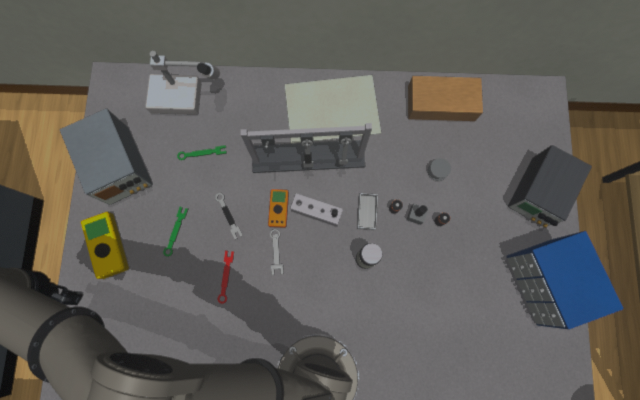

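View pics/scene0.png

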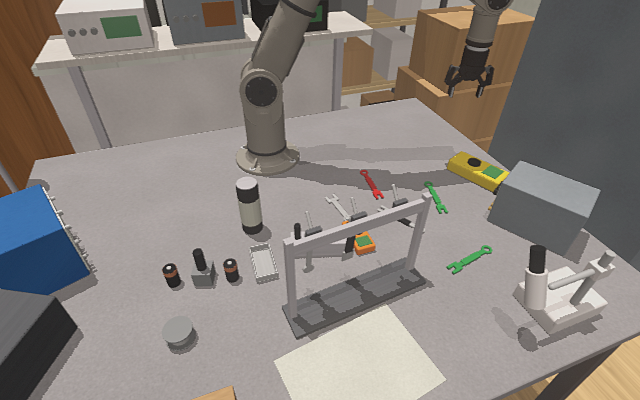

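The top view shows the candidates for the spanner: black-gripped at (228,215), green at (202,153) and (176,230), red at (226,277), and a plain wrench at (276,250). The black-gripped one fits. The driver is in the stand at (417,213), the block is at (317,208), and the rail is at about (308,150). I'll confirm in an enlarged crop.

Run:
```python
import cv2,numpy as np
a=cv2.imread("pics/top0.png");s=cv2.imread("pics/scene0.png")
c=lambda i,x,y,w,h,k:cv2.resize(i[y:y+h,x:x+w],None,fx=k,fy=k,interpolation=cv2.INTER_CUBIC)
A=c(a,205,115,160,130,5);cv2.imwrite("pics/cropA.png",A[:600,:800])
B=np.vstack([c(a,360,180,100,50,8)[:, :800][:290],c(s,270,175,200,75,4)]) ;cv2.imwrite("pics/cropB.png",B[:600])
```

```text
(no output)
```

View pics/cropA.png

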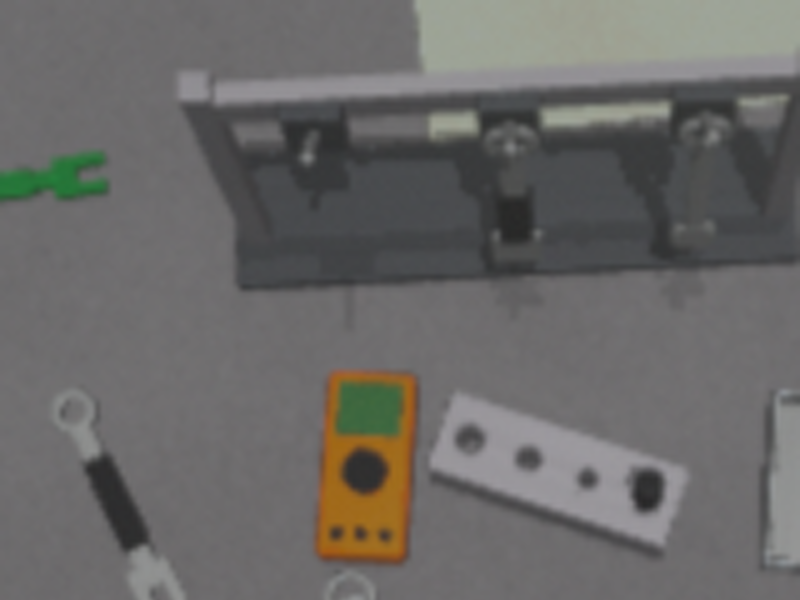

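View pics/cropB.png

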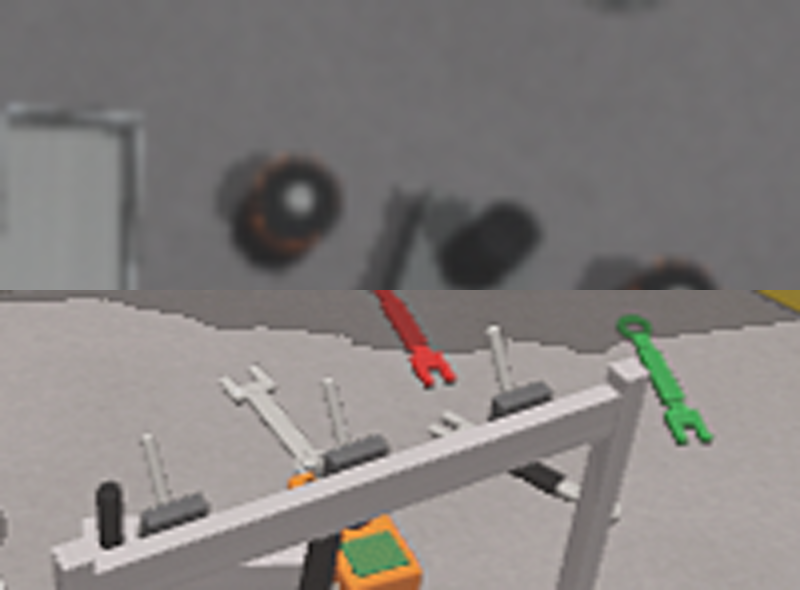

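```bash
cat > h.py <<'E'
from bench import r
import cv2,numpy as np
from scipy.spatial.transform import Rotation as R
def ray(n,p,ci=None):
    c=ci or r.camera_info(n);M=cv2.Rodrigues(c["rvec"])[0]
    d=M.T@np.linalg.inv(c["mtx"])@np.array([p[0],p[1],1.]);return -M.T@c["tvec"].ravel(),d/np.linalg.norm(d)
def onz(n,p,z,ci=None):
    o,d=ray(n,p,ci);return o+d*(z-o[2])/d[2]
def tri(rays):
    A=sum(np.eye(3)-np.outer(d,d) for o,d in rays);b=sum((np.eye(3)-np.outer(d,d))@o for o,d in rays);return np.linalg.solve(A,b)
def proj(n,P,ci=None):
    c=ci or r.camera_info(n);return cv2.projectPoints(np.atleast_2d(np.array(P,float)),c["rvec"],c["tvec"],c["mtx"],None)[0].reshape(-1,2)
def pose():
    o=r.get_obs();return o["tcp_pos"],R.from_rotvec(o["orientation"])
E
python3 - <<'E'
from h import *
np.set_printoptions(precision=4,suppress=True)
t=lambda x,y:(205+x/5-.4,115+y/5-.4)
for n,p,z in [("eye",(74,411),.0045),("grip",(116,503),.0045),("h16",(470,438),.045),("h13",(528,458),.045),("h10",(588,478),.045),("baseL",(240,288),.012),("baseR",(800,262),.012),("barL",(215,90),.25),("barR",(800,68),.25)]:
    print(n,onz("top",t(*p),z))
print("tip",tri([ray("top",t(308,155)),ray("scene",(392.9,183.4))]))
print("tip z.28",onz("top",t(308,160),.28), onz("scene",(392.9,183.4),.28))
print("drv top",onz("top",(423.5,208.3),.105),onz("top",(416,214),.045))
E
```

```text
eye [0.5269 0.3251 0.0045]
grip [0.4689 0.294  0.0045]
h16 [0.5091 0.0723 0.045 ]
h13 [0.4979 0.0365 0.045 ]
h10 [ 0.4867 -0.0004  0.045 ]
baseL [0.6089 0.2243 0.012 ]
baseR [ 0.6382 -0.1309  0.012 ]
barL [0.6487 0.2055 0.25  ]
barR [ 0.6715 -0.1051  0.25  ]
tip [0.6047 0.1517 0.2781]
tip z.28 [0.6005 0.1496 0.28  ] [0.607  0.1521 0.28  ]
drv top [ 0.4902 -0.2931  0.105 ] [ 0.4847 -0.2847  0.045 ]
```

The crops show the free peg at the left end in the top view, with its tip at about (266.6,146). hole2 is at (310.6,206.6) and the spanner eye at (219.8,197). The eye-to-grip distance measures 66 mm and the tip height 278 mm, and both match the description. Next I'll go above the spanner.

```bash
cat >> h.py <<'E'
def to(P,x,z):
    """print rotation rows and tool shift (after turning) to pose with tool x-hint, z"""
    p,q=pose();z=np.array(z,float);z/=np.linalg.norm(z);x=np.array(x,float);x-=z*(x@z);x/=np.linalg.norm(x)
    G=R.from_matrix(np.stack([x,np.cross(z,x),z],1))
    print("rot tool deg",np.round((q.inv()*G).as_rotvec(True),1),"shift mm after turn",np.round(G.inv().apply(np.array(P)-p)*1000,1),"before turn",np.round(q.inv().apply(np.array(P)-p)*1000,1))
E
python3 - <<'E'
from h import *
d=np.array([.058,.031,0]);to([.468,.293,.15],-d,[0,0,-1])
E
```

```text
rot tool deg [ -0.1  -0.  -47.6] shift mm after turn [ -52.8 -417.1  102.4] before turn [-343.6 -242.1  102.9]
```

Request:
step_arm --moves '[{"rz": -9.5},{"rz": -9.5},{"rz": -9.5},{"rz": -9.5},{"rz": -9.6,"gripper": 0.1},{"dx": -5,"dy": -42},{"dx": -5,"dy": -42},{"dx": -5,"dy": -42},{"dx": -5,"dy": -42},{"dx": -5,"dy": -42},{"dx": -5,"dy": -42},{"dx": -5,"dy": -42},{"dx": -5,"dy": -42},{"dx": -6,"dy": -42,"dz": 20},{"dx": -6,"dy": -39,"dz": 20},{"dz": 20},{"dz": 20},{"dz": 20},{}]'

```text
invalid input at $.moves[0]: expected keys rx, ry, rz, dx, dy, dz, gripper
```

Run:
```python
from h import *
print(r.get_obs()["joints"],pose()[0]);ci=r.camera_info("wrist");f=r.grab_frame("wrist");cv2.imwrite("pics/w1.png",f);import pickle;pickle.dump(ci,open("w1.pkl","wb"))
M=cv2.Rodrigues(ci["rvec"])[0];print((-M.T@ci["tvec"].ravel()),ci["mtx"][0,0],proj("wrist",[[.5269,.3251,.0045],[.4689,.294,.0045]],ci))
```

```text
[-1.33912463  0.47771999  0.0223452   1.5563267  -0.01148171  1.10930092
 -0.0830984 ] [0.22480971 0.63594829 0.25243218]
[0.14863248 0.6642304  0.37332527] 340.6487408048638 [[187.53089399 425.40651676]
 [149.54283759 402.32099877]]
```

View pics/w1.png

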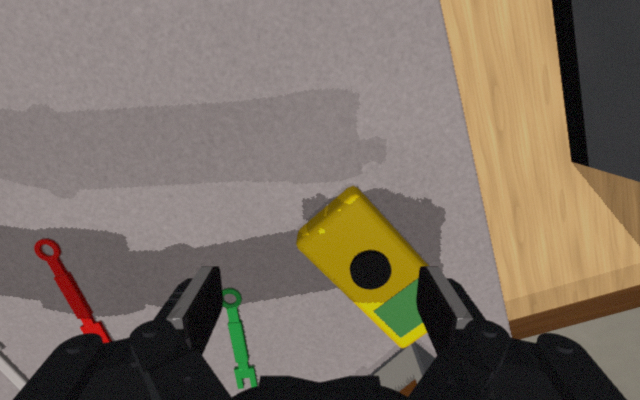

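That move was refused because every key is required, so the picture only shows the start view. I'll resend with all keys.

Request:
step_arm --moves '[{"rx": 0,"ry": 0,"rz": -9.5,"dx": 0,"dy": 0,"dz": 0,"gripper": 0.1},{"rx": 0,"ry": 0,"rz": -9.5,"dx": 0,"dy": 0,"dz": 0,"gripper": 0.1},{"rx": 0,"ry": 0,"rz": -9.5,"dx": 0,"dy": 0,"dz": 0,"gripper": 0.1},{"rx": 0,"ry": 0,"rz": -9.5,"dx": 0,"dy": 0,"dz": 0,"gripper": 0.1},{"rx": 0,"ry": 0,"rz": -9.6,"dx": 0,"dy": 0,"dz": 0,"gripper": 0.1},{"rx": 0,"ry": 0,"rz": 0,"dx": -5,"dy": -42,"dz": 0,"gripper": 0.1},{"rx": 0,"ry": 0,"rz": 0,"dx": -5,"dy": -42,"dz": 0,"gripper": 0.1},{"rx": 0,"ry": 0,"rz": 0,"dx": -5,"dy": -42,"dz": 0,"gripper": 0.1},{"rx": 0,"ry": 0,"rz": 0,"dx": -5,"dy": -42,"dz": 0,"gripper": 0.1},{"rx": 0,"ry": 0,"rz": 0,"dx": -5,"dy": -42,"dz": 0,"gripper": 0.1},{"rx": 0,"ry": 0,"rz": 0,"dx": -5,"dy": -42,"dz": 0,"gripper": 0.1},{"rx": 0,"ry": 0,"rz": 0,"dx": -5,"dy": -42,"dz": 0,"gripper": 0.1},{"rx": 0,"ry": 0,"rz": 0,"dx": -6,"dy": -42,"dz": 25,"gripper": 0.1},{"rx": 0,"ry": 0,"rz": 0,"dx": -6,"dy": -42,"dz": 25,"gripper": 0.1},{"rx": 0,"ry": 0,"rz": 0,"dx": -6,"dy": -39,"dz": 25,"gripper": 0.1},{"rx": 0,"ry": 0,"rz": 0,"dx": 0,"dy": 0,"dz": 25,"gripper": 0.1},{"rx": 0,"ry": 0,"rz": 0,"dx": 0,"dy": 0,"dz": 0,"gripper": 0.1}]'

```text
clock: 2.28
tcp_pos: [0.4672, 0.2925, 0.1515]
orientation: [0.761, -3.044, 0.003]
contact_force: [-0.3, 0.3, 0.9]
grip_width: 0.0469
gripper_force: 0.0
```

Run:
```python
from h import *
print(r.get_obs()["joints"],pose()[0]);ci=r.camera_info("wrist");f=r.grab_frame("wrist");cv2.imwrite("pics/w2.png",f);import pickle;pickle.dump(ci,open("w.pkl","wb"))
print(proj("wrist",[[.5269,.3251,.0045],[.4689,.294,.0045]],ci))
```

```text
[-0.6474011   0.39970194 -0.03116184  1.94220466  0.01652451  0.80427374
  1.37348036] [0.46722312 0.29248699 0.15154044]
[[319.36710803 265.00705907]
 [319.17344368 193.80194258]]
```

View pics/w2.png

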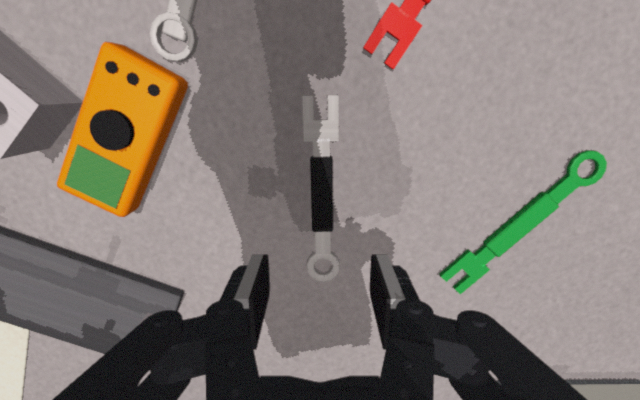

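The wrist view shows the black spanner centred: eye at (323,266), grip centre at (321.5,194), about 2 mm to tool +y of where I aimed. I'll correct for that and descend.

Run:
```python
from h import *
import pickle
ci=pickle.load(open("w.pkl","rb"))
e,g,j=[onz("wrist",p,.0045,ci) for p in((323,266),(321.5,194),(321,118))]
print(e,g,j);d=e-j;print(np.linalg.norm(e-g),np.linalg.norm(d));d[2]=0
P=(g+e-.066*d/np.linalg.norm(d))/2;P[2]=.0245
to(P,-d,[0,0,-1])
```

```text
[0.52625845 0.32840059 0.0045    ] [0.46814929 0.29577153 0.0045    ] [0.41453183 0.26661833 0.0045    ]
0.06664329948925342 0.12767100552110855
rot tool deg [ 0.  -0.1 -0.8] shift mm after turn [ -1.7   1.9 128.4] before turn [ -1.9   1.9 128.4]
```

Request:
step_arm --grip_force 50 --moves '[{"rx": 0,"ry": 0,"rz": -0.8,"dx": -1.7,"dy": 1.9,"dz": 25,"gripper": 0.1},{"rx": 0,"ry": 0,"rz": 0,"dx": 0,"dy": 0,"dz": 35,"gripper": 0.1},{"rx": 0,"ry": 0,"rz": 0,"dx": 0,"dy": 0,"dz": 35,"gripper": 0.1},{"rx": 0,"ry": 0,"rz": 0,"dx": 0,"dy": 0,"dz": 20,"gripper": 0.1},{"rx": 0,"ry": 0,"rz": 0,"dx": 0,"dy": 0,"dz": 13,"gripper": 0.1},{"rx": 0,"ry": 0,"rz": 0,"dx": 0,"dy": 0,"dz": 0,"gripper": 0.1},{"rx": 0,"ry": 0,"rz": 0,"dx": 0,"dy": 0,"dz": 0,"gripper": -1},{"rx": 0,"ry": 0,"rz": 0,"dx": 0,"dy": 0,"dz": 0,"gripper": -1},{"rx": 0,"ry": 0,"rz": 0,"dx": 0,"dy": 0,"dz": 0,"gripper": -1},{"rx": 0,"ry": 0,"rz": 0,"dx": 0,"dy": 0,"dz": 0,"gripper": -1},{"rx": 0,"ry": 0,"rz": 0,"dx": 0,"dy": 0,"dz": 0,"gripper": -1}]'

```text
clock: 3.7
tcp_pos: [0.4696, 0.2967, 0.0266]
orientation: [-0.784, 3.04, 0.001]
contact_force: [-0.6, -1.1, 5.8]
grip_width: 0.0161
gripper_force: 49.0
```

Run:
```python
from h import *
p,q=pose();eye=np.array([.5263,.3284,.0045]);print(q.inv().apply(eye-p)*1000)
y=.078;s,c=np.sin(np.radians(33)),np.cos(np.radians(33));X=np.array([np.cos(y),np.sin(y),0])
to([.45,.29,.38],-X,[s*X[0],s*X[1],-c])
```

```text
[-64.88948559   0.31309233  22.22439603]
rot tool deg [  7.1 -32.4  23.8] shift mm after turn [-175.6   -5.2 -307.3] before turn [  19.7    3.8 -353.4]
```

Request:
step_arm --moves '[{"rx": 0,"ry": 0,"rz": 0,"dx": 0,"dy": 0,"dz": -15,"gripper": -1},{"rx": 0,"ry": 0,"rz": 0,"dx": 0,"dy": 0,"dz": -38,"gripper": -1},{"rx": 0,"ry": 0,"rz": 0,"dx": 0,"dy": 0,"dz": -40,"gripper": -1},{"rx": 0,"ry": 0,"rz": 0,"dx": 0,"dy": 0,"dz": -40,"gripper": -1},{"rx": 0,"ry": 0,"rz": 0,"dx": 0,"dy": 0,"dz": -40,"gripper": -1},{"rx": 0,"ry": 0,"rz": 0,"dx": 0,"dy": 0,"dz": -40,"gripper": -1},{"rx": 0,"ry": 0,"rz": 0,"dx": 5,"dy": 1,"dz": -40,"gripper": -1},{"rx": 0,"ry": 0,"rz": 0,"dx": 5,"dy": 1,"dz": -40,"gripper": -1},{"rx": 0,"ry": 0,"rz": 0,"dx": 5,"dy": 1,"dz": -40,"gripper": -1},{"rx": 0,"ry": 0,"rz": 0,"dx": 5,"dy": 1,"dz": -20,"gripper": -1},{"rx": 1.4,"ry": -6.5,"rz": 4.8,"dx": 0,"dy": 0,"dz": 0,"gripper": -1},{"rx": 1.4,"ry": -6.5,"rz": 4.8,"dx": 0,"dy": 0,"dz": 0,"gripper": -1},{"rx": 1.4,"ry": -6.5,"rz": 4.8,"dx": 0,"dy": 0,"dz": 0,"gripper": -1},{"rx": 1.4,"ry": -6.5,"rz": 4.8,"dx": 0,"dy": 0,"dz": 0,"gripper": -1},{"rx": 1.4,"ry": -6.5,"rz": 4.8,"dx": 0,"dy": 0,"dz": 0,"gripper": -1},{"rx": 0,"ry": 0,"rz": 0,"dx": 0,"dy": 0,"dz": 0,"gripper": -1}]'

```text
clock: 5.7
tcp_pos: [0.4476, 0.2897, 0.3782]
orientation: [-0.1, 2.565, 0.03]
contact_force: [-0.2, -0.7, -1.1]
grip_width: 0.0159
gripper_force: 49.1
```

Run:
```python
from h import *
p,q=pose();o=r.get_obs();print(p,q.as_matrix(),o["joints"],o["grip_width"]);ci=r.camera_info("wrist");f=r.grab_frame("wrist");import pickle;pickle.dump(ci,open("w3.pkl","wb"))
y=.078;X=np.array([np.cos(y),np.sin(y),0]);tip=np.array([.605,.1517,.278]);root=tip+.027*X-[0,0,.042]
print(proj("wrist",[tip,root],ci))
cv2.imwrite("pics/w3raw.png",f)
s=r.grab_frame("scene");t=r.grab_frame("top");cv2.imwrite("pics/s3.png",s);cv2.imwrite("pics/t3.png",t)
eye=q.apply([-.0649,.0003,.0222])+p;print("eye",eye,proj("scene",eye),proj("top",eye))
E=cv2.resize
u=proj("scene",eye)[0].astype(int);a=s[u[1]-45:u[1]+55,u[0]-60:u[0]+60];u=proj("top",eye)[0].astype(int);b=t[u[1]-50:u[1]+50,u[0]-60:u[0]+60];print(proj("scene",eye)[0].astype(int)-[60,45],u-[60,50])
z=lambda i,w,h:E(i,(w,h),interpolation=cv2.INTER_CUBIC)
cv2.imwrite("pics/m3.png",np.hstack([z(f,480,300),np.vstack([z(a,300,250),z(b,300,250)])[:300]]) if 0 else np.vstack([z(f[100:400],640,300),np.hstack([z(a,320,267),z(b,320,267)])]))
```

```text
[0.44763662 0.28968912 0.37819575] [[-8.36689553e-01 -7.76742674e-02  5.42141403e-01]
 [-6.50898105e-02  9.96978775e-01  4.23867858e-02]
 [-5.43795834e-01  1.76699674e-04 -8.39217528e-01]] [-0.77819854 -0.06637053 -0.14620245  2.05951857  0.57125468  0.83002009
  0.39846739] 0.015937039714201948
[[157.16310106 256.23375809]
 [178.22883391 234.07854612]]
eye [0.51395001 0.29515353 0.39485752] [[434.75654999 107.446156  ]] [[194.13557611 163.42861952]]
[374  62] [134 113]
```

View pics/m3.png

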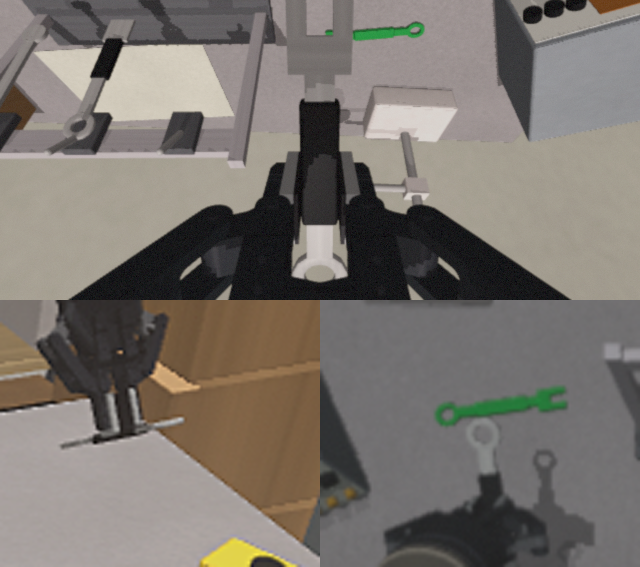

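The wrist picture shows the eye at about (319,370), held straight. The free peg's plate is near (183,230), and the top crop agrees with the predicted eye to 1 px. I'll enlarge the peg.

Run:
```python
from h import *
import pickle
f=cv2.imread("pics/w3raw.png");ci=pickle.load(open("w3.pkl","rb"))
z=lambda i,k:cv2.resize(i,None,fx=k,fy=k,interpolation=cv2.INTER_CUBIC)
a=z(f[200:275,140:220],5);b=z(f[325:400,280:360],5)
cv2.imwrite("pics/c3.png",np.hstack([a,b]))
p,q=np.array([.44763662,.28968912,.37819575]),R.from_matrix([[-.83669,-.077674,.542141],[-.06509,.996979,.0423868],[-.543796,.0001767,-.8392175]])
print(proj("wrist",q.apply([-.0649,.0003,.0222])+p,ci))
```

```text
[[318.26463733 375.44933168]]
```

View pics/c3.png

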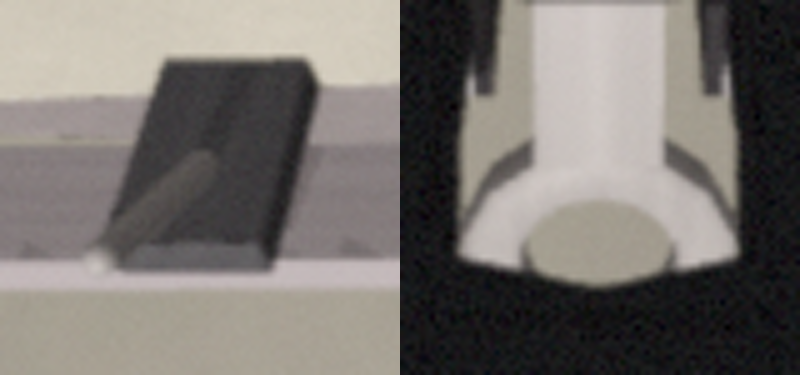

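```bash
cat > fit.py <<'E'
from h import *
import pickle
from scipy.optimize import least_squares
ci=pickle.load(open("w3.pkl","rb"))
w=lambda x,y:(140+x/5-.4,200+y/5-.4)
k=53.5/50
L=dict(end=(-.027*k,0,.235+.042*k),root=(0,0,.235),pl=(0,-.017,.205),pr=(0,.017,.205))
def W(v,a):
    c,s=np.cos(v[2]),np.sin(v[2]);return [v[0]+c*a[0]-s*a[1],v[1]+s*a[0]+c*a[1],a[2]]
obs=[("wrist","end",w(96,260),1),("wrist","root",w(208,158),1),("wrist","pl",w(166,60),1),("wrist","pr",w(305,60),1),("scene","end",(392.9,183.2),1),("top","end",(266,146.5),.7)]
def f(v,full=0):
    e=[g*(proj(n,W(v,L[m]),ci if n=="wrist" else None)[0]-o) for n,m,o,g in obs]
    e.append([(v[2]-.078)*100,0]);return np.ravel(e)
s=least_squares(f,[.632,.153,.078]);print(s.x);print(s.fun.reshape(-1,2).round(1))
o2=obs[:4];obs[:]=o2;s=least_squares(f,s.x);print("wrist only",s.x);print(s.fun.reshape(-1,2).round(1))
E
python3 fit.py
```

```text
[0.62950612 0.15653971 0.0776097 ]
[[-0.7  4.3]
 [-0.7  1. ]
 [-0.6 -1.9]
 [ 1.9 -1.9]
 [-0.5 -1.6]
 [-1.1 -0. ]
 [-0.   0. ]]
wrist only [0.62893726 0.15675019 0.07702689]
[[-0.7  4. ]
 [-0.6  0.7]
 [-0.6 -2.2]
 [ 2.  -2.2]
 [-0.1  0. ]]
```

```bash
cat > goal.py <<'E'
from h import *
import sys
def goal(al,y=.0776,root=(.630,.1565,.235),el=(-.0655,.0008,.0222)):
    X=np.array([np.cos(y),np.sin(y),0]);a=np.radians(33);u=-np.sin(a)*X+[0,0,np.cos(a)]
    T=np.array(root)+u*al; G=R.from_matrix(np.stack([-np.cos(a)*X-[0,0,np.sin(a)],[-X[1],X[0],0],-u],1))
    to(T-G.apply(el),-X,-u)
if __name__=="__main__":
    for a in sys.argv[1:]: goal(float(a)/1000)
E
python3 goal.py 68
```

```text
rot tool deg [-0.  -0.1 -0.2] shift mm after turn [   2.1 -147.4  122.7] before turn [   1.5 -147.4  122.8]
```

Request:
step_arm --moves '[{"rx": 0,"ry": 0,"rz": 0,"dx": 0,"dy": -20,"dz": 0,"gripper": -1},{"rx": 0,"ry": 0,"rz": 0,"dx": 0,"dy": -35,"dz": 0,"gripper": -1},{"rx": 0,"ry": 0,"rz": 0,"dx": 0,"dy": -35,"dz": 0,"gripper": -1},{"rx": 0,"ry": 0,"rz": 0,"dx": 0,"dy": -35,"dz": 10,"gripper": -1},{"rx": 0,"ry": 0,"rz": 0,"dx": 2,"dy": -22,"dz": 20,"gripper": -1},{"rx": 0,"ry": 0,"rz": 0,"dx": 0,"dy": 0,"dz": 30,"gripper": -1},{"rx": 0,"ry": 0,"rz": 0,"dx": 0,"dy": 0,"dz": 30,"gripper": -1},{"rx": 0,"ry": 0,"rz": 0,"dx": 0,"dy": 0,"dz": 20,"gripper": -1},{"rx": 0,"ry": 0,"rz": 0,"dx": 0,"dy": 0,"dz": 10,"gripper": -1},{"rx": 0,"ry": 0,"rz": 0,"dx": 0,"dy": 0,"dz": 0,"gripper": -1},{"rx": 0,"ry": 0,"rz": 0,"dx": 0,"dy": 0,"dz": 0,"gripper": -1}]'

```text
clock: 7.22
tcp_pos: [0.5242, 0.1484, 0.2771]
orientation: [-0.095, 2.563, 0.031]
contact_force: [0.1, 1.0, -2.0]
grip_width: 0.0159
gripper_force: 49.1
```

```bash
python3 goal.py 68
python3 - <<'E'
from h import *
f=r.grab_frame("wrist");s=r.grab_frame("scene");t=r.grab_frame("top");p,q=pose();eye=q.apply([-.0655,.0008,.0222])+p
print(eye,proj("wrist",eye),proj("scene",eye),proj("top",eye))
z=lambda i,w,h:cv2.resize(i,(w,h),interpolation=cv2.INTER_CUBIC)
u=proj("scene",eye)[0].round().astype(int);v=proj("top",eye)[0].round().astype(int);print(u,v)
c=lambda i,u:z(i[u[1]-25:u[1]+25,u[0]-25:u[0]+25],400,400)
cv2.imwrite("pics/m4.png",np.hstack([z(f[320:400,280:360],400,400),c(s,u)]));cv2.imwrite("pics/t4.png",c(t,v));[cv2.imwrite(f"pics/r4{n}.png",i) for n,i in zip("wst",(f,s,t))]
E
```

```text
rot tool deg [ 0.   0.  -0.2] shift mm after turn [-0.6 -0.9  2.9] before turn [-0.6 -0.9  2.9]
[0.59071507 0.15424689 0.29422275] [[319.23157129 376.29928441]] [[391.00584921 173.86183485]] [[263.49752327 148.28809008]]
[391 174] [263 148]
```

View pics/m4.png

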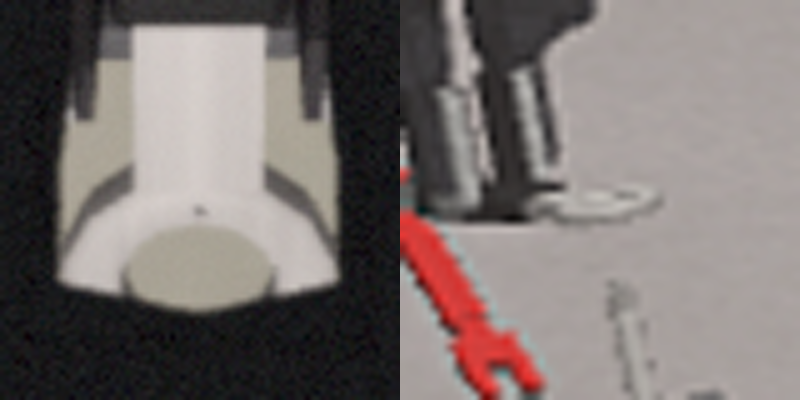

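The scene crop shows the eye hole at about (391.6,174.0) and the peg's end at about (393.4,184.8). I'll compare these with where the eye's axis should pass.

Run:
```python
from h import *
p,q=pose();eye=q.apply([-.0655,.0008,.0222])+p;z=q.as_matrix()[:,2]
for d in(0,.010,.012,.0145,.018,.065):print(d,proj("scene",eye+z*d)[0].round(1),proj("top",eye+z*d)[0].round(1))
for n,v in(("x",[.001,0,0]),("y",[0,.001,0]),("z",[0,0,.001])):print(n,(proj("scene",eye+v)-proj("scene",eye))[0])
# bright steel pixels in top crop
t=cv2.cvtColor(cv2.imread("pics/r4t.png"),6);print(t[138:158,252:276])
```

```text
0 [391.  173.9] [263.5 148.3]
0.01 [391.9 178.2] [263.9 147.4]
0.012 [392.  179.1] [263.9 147.2]
0.0145 [392.3 180.2] [264. 147.]
0.018 [392.6 181.7] [264.1 146.6]
0.065 [396.5 202. ] [265.7 142.6]
x [0.22079636 0.25485125]
y [ 0.39864892 -0.09066843]
z [ 0.06068917 -0.36328396]
[[ 74  75  75  75  75  75  75  74  69  76  76  74  75  75  73  70  73  75
   75  73  70  57  73  87]
 [ 87  88  89  87  88  89  91  91  84  66  60  57  59  58  58  56  57  58
   57  59  56  57  78 103]
 [102 105 104 103 103 103 104 104  98  70  52  48  49  50  51  54  52  49
   50  50  50  52  73 103]
 [106 109 110 108 108 107 107 109 102  75  51  49  49  50  62  78  72  51
   48  49  49  50  65  96]
 [ 93 107 107 108 108 107 107 107 105  92  58  51  55  61  74  87  76  54
   48  48  50  50  61  88]
 [ 79 100  91  88  89  88  89  89  89  87  74  80  93  93  93  86  67  51
   48  48  47  49  57  75]
 [ 69  81  78  78  77  77  78  80  87 105 119 119 112 125 128 117  75  52
   48  48  49  48  53  61]
 [ 64  66  68  66  66  67  70  84 105 123 129 124 119 127 131 129 108  72
   54  53  53  53  55  57]
 [ 63  61  6
[... 500 characters left out ...]
69  65  65  71  75  79  97 126 128 111  83  72  69  80 107 124 115
   72  58  57  57  62  74]
 [ 71  71  66  63  67  73  75  85 111 127 128 125 124 114 116 124 119  96
   65  59  58  59  63  75]
 [ 72  73  70  65  65  73  74  75  89 110 126 131 128 114 126 120  97  74
   69  70  69  70  72  75]
 [ 72  73  72  66  66  70  73  73  78  89 110 124 123 124 124 108  76  71
   73  74  74  75  74  75]
 [ 73  74  72  70  64  67  73  74  75  81 102 126 129 131 128 114  72  73
   74  76  75  76  75  74]
 [ 74  74  74  72  66  65  71  75  76  80  99 127 131 134 131 118  69  63
   67  74  74  76  74  75]
 [ 75  74  74  74  69  64  66  74  73  76  94 125 132 133 131 117  69  57
   62  73  74  73  75  74]]
```

Request:
step_arm --moves '[{"rx": 0,"ry": 0,"rz": -0.2,"dx": -2,"dy": -1,"dz": 0,"gripper": -1},{"rx": 0,"ry": 0,"rz": 0,"dx": 0,"dy": 0,"dz": 8,"gripper": -1},{"rx": 0,"ry": 0,"rz": 0,"dx": 0,"dy": 0,"dz": 7,"gripper": -1},{"rx": 0,"ry": 0,"rz": 0,"dx": 0,"dy": 0,"dz": 6,"gripper": -1},{"rx": 0,"ry": 0,"rz": 0,"dx": 0,"dy": 0,"dz": 6,"gripper": -1},{"rx": 0,"ry": 0,"rz": 0,"dx": 0,"dy": 0,"dz": 0,"gripper": -1}]'

```text
clock: 8.12
tcp_pos: [0.5403, 0.1484, 0.2541]
orientation: [-0.099, 2.565, 0.029]
contact_force: [-0.3, 0.5, -1.8]
grip_width: 0.0157
gripper_force: 49.1
```

Run:
```python
from h import *
f=r.grab_frame("wrist");s=r.grab_frame("scene");t=r.grab_frame("top");p,q=pose();eye=q.apply([-.0655,.0008,.0222])+p
[cv2.imwrite(f"pics/r5{n}.png",i) for n,i in zip("wst",(f,s,t))]
print(eye,proj("wrist",eye),proj("scene",eye),proj("top",eye))
w=cv2.cvtColor(f,6);print(w[354:390:3,290:352:3])
t=cv2.cvtColor(t,6);print(t[138:158,256:276])
```

```text
[0.60708171 0.15459385 0.27187004] [[319.24540071 376.34153579]] [[393.39162905 186.07288052]] [[264.79106487 145.20001922]]
[[ 26  75  86  80  74  91 195 200 201 205 205 198 198 198 160  72  61  68
   80 104  18]
 [ 23  93 105  87  89 105 195 200 201 204 207 199 197 198 166  95  83  95
  122 112  26]
 [ 25 135  90  98 128 192 205 207 204 202 198 202 198 195 195 170 100  90
  155  75  22]
 [ 27 161 103 174 196 202 201 197 195 193 188 194 195 192 198 190 182 135
  127  93   5]
 [ 27 121 152 196 197 196 191 161 109  97  91 113 173 189 196 189 191 186
   99  88  19]
 [ 32 107 188 197 194 188 169 135  88  88  87 102 165 166 184 191 192 192
  166  78  19]
 [ 27 164 193 193 191 166 165 124  87  89  88 100 163 165 167 188 193 193
  188  85  22]
 [ 35 167 193 192 187 133 164 121  87  93  89  91 163 163 164 157 193 194
  187 113  25]
 [ 28  25  52  98 130  85 159 110 108 123 114  99 163 163 114 124 126  70
   30  27  24]
 [ 24  30  23  21  26  24  28  38  85 122 121  88  78  39  25  15  24  29
   24  25  31]
 [ 25  22  30  18  24  26  25  20  30  24  26  16  26  29  22  27  23  23
   22  30  
[... 1094 characters left out ...]
  58  59
   66  74]
 [ 73  75  75  75  74  81 103 118 131 132 131 128 124  99  72  60  56  57
   61  74]
 [ 71  74  76  75  75  76  82  99 125 130 130 126 119  77  58  56  57  57
   62  74]
 [ 65  75  74  74  74  75  74  88 119 129 132 131 119  75  57  58  58  58
   63  73]
 [ 66  73  73  74  74  74  72  80 114 129 133 132 120  78  60  67  69  69
   70  74]
 [ 65  68  73  74  74  73  71  77 112 129 134 133 121  80  60  64  73  75
   75  75]
 [ 65  65  74  74  75  75  71  72 104 129 134 134 124  92  63  63  74  75
   77  75]
 [ 66  66  71  75  74  75  71  71 102 128 134 133 124  94  61  62  73  75
   76  74]
 [ 70  65  66  73  74  75  72  71 101 128 133 134 125  92  61  62  72  74
   75  74]]
```

The peg now shows inside the ring in both the top and wrist frames (top (266,146), hole centre (265.5,145.5)), and there is no contact force. I'll slide it down.

Request:
step_arm --moves '[{"rx": 0,"ry": 0,"rz": 0,"dx": 0,"dy": 0,"dz": 6,"gripper": -1},{"rx": 0,"ry": 0,"rz": 0,"dx": 0,"dy": 0,"dz": 6,"gripper": -1},{"rx": 0,"ry": 0,"rz": 0,"dx": 0,"dy": 0,"dz": 4,"gripper": -1},{"rx": 0,"ry": 0,"rz": 0,"dx": 0,"dy": 0,"dz": 0,"gripper": -1}]'

```text
clock: 8.78
tcp_pos: [0.549, 0.1491, 0.2408]
orientation: [-0.099, 2.565, 0.029]
contact_force: [1.0, -0.6, -1.3]
grip_width: 0.0158
gripper_force: 49.1
```

Request:
step_arm --moves '[{"rx": 0,"ry": 0,"rz": 0,"dx": 0,"dy": 0,"dz": 0,"gripper": 0},{"rx": 0,"ry": 0,"rz": 0,"dx": 0,"dy": 0,"dz": 0,"gripper": 0},{"rx": 0,"ry": 0,"rz": 0,"dx": 0,"dy": 0,"dz": 0,"gripper": 0},{"rx": 0,"ry": 0,"rz": 0,"dx": 0,"dy": 0,"dz": 0,"gripper": 0},{"rx": 0,"ry": 0,"rz": 0,"dx": 0,"dy": 0,"dz": -25,"gripper": 0},{"rx": 0,"ry": 0,"rz": 0,"dx": 0,"dy": 0,"dz": -40,"gripper": 0},{"rx": 0,"ry": 0,"rz": 0,"dx": 0,"dy": 0,"dz": -45,"gripper": 0},{"rx": 0,"ry": 0,"rz": 0,"dx": 0,"dy": 0,"dz": -45,"gripper": 0},{"rx": 0,"ry": 0,"rz": 0,"dx": 0,"dy": 0,"dz": 0,"gripper": 0}]'

```text
clock: 9.9
tcp_pos: [0.4649, 0.1436, 0.375]
orientation: [-0.099, 2.558, 0.035]
contact_force: [0.4, -0.1, -0.4]
grip_width: 0.0427
gripper_force: 0.0
```

Run:
```python
from h import *
ci=r.camera_info("wrist");f=r.grab_frame("wrist");s=r.grab_frame("scene");t=r.grab_frame("top");print(pose()[0])
[cv2.imwrite(f"pics/r6{n}.png",i) for n,i in zip("wst",(f,s,t))]
y=.0776;X=np.array([np.cos(y),np.sin(y),0]);root=np.array([.6325,.1565,.235])
for n,P in(("root",root),("tip",root-.027*X+[0,0,.042]),("grip hang",root-.010*X-[0,0,.066])):print(n,proj("wrist",P,ci),proj("top",P),proj("scene",P))
g=cv2.cvtColor(t,6);print(g[138:162,256:276])
d=cv2.cvtColor(cv2.absdiff(s,cv2.imread("pics/scene0.png")),6)[150:330,330:440]>30
n,l,st,c=cv2.connectedComponentsWithStats(d.astype(np.uint8));print([(st[i]+[330,150,0,0,0]).tolist() for i in range(1,n) if st[i][4]>15])
```

```text
[0.46476519 0.14241597 0.37045596]
root [[317.72405941 231.69160948]] [[266.27151711 140.9398454 ]] [[397.46445027 205.46995669]]
tip [[317.69295821 254.20489504]] [[264.5931151 145.0669706]] [[393.30369635 183.8798599 ]]
grip hang [[317.6284161  178.58519582]] [[269.02356317 152.56995885]] [[391.01905205 223.81129702]]
[[ 75  75  76  74  70  76  75  75  76  75  75  73  73  76  76  73  68  58
   74  87]
 [ 88  89  91  91  85  66  60  64  70  77  83  87  83  76  68  64  59  58
   79 103]
 [102 103 105 104  97  73  67  87 108 118 127 128 120 110 101  89  60  52
   72 106]
 [108 107 108 108 102  84  88  98 105 107 109 102  96  91  96  92  74  54
   64  97]
 [108 107 107 106 106  97  86  82  79  81  85  87  79  78  78  77  69  53
   61  88]
 [ 89  88  88  88  89  86  75  73  78  90  93  88  81  90  78  69  60  51
   57  73]
 [ 77  77  79  77  76  74  64  59  64  80  92  85  74  83  67  57  50  49
   53  62]
 [ 65  66  69  74  65  63  57  54  60  83 107  88  68  72  65  53  48  53
   55  58]
 [ 58  58  61  62  58  59  56  56  69 102 127 103  68  69  66  54  49  57
   59  59]
 [ 56  60  59
[... 688 characters left out ...]
  75  75  75  75  75  74  77  91  60  49  51  55  56
   78 107]
 [ 66  65  72  75  75  75  75  74  75  75  73  76  93  80  66  65  66  70
   77  88]
 [ 68  64  67  73  74  75  74  74  74  74  74  73  78  76  70  69  69  70
   71  72]
 [ 72  66  65  71  74  74  74  75  74  75  74  72  69  72  70  66  61  60
   63  71]
 [ 73  68  65  68  75  74  74  75  74  74  75  73  70  69  67  62  58  58
   60  66]
 [ 74  70  66  68  73  75  75  75  75  74  75  72  65  60  61  59  60  58
   58  58]
 [ 74  71  68  68  74  74  75  74  75  75  75  73  67  58  59  62  69  71
   67  57]]
[[330, 165, 110, 26, 1812], [330, 194, 24, 28, 430], [356, 205, 26, 11, 123], [363, 218, 51, 32, 696], [388, 272, 13, 9, 59]]
```

From the numbers the ring now sits flat near the root with the body hanging below. Next is the driver, starting with a look at hole2 from above.

Run:
```python
from h import *
to([.498,.0365,.19],[-1,0,0],[0,0,-1])
```

```text
rot tool deg [ 1.2 32.9  4.3] shift mm after turn [ -33.2 -105.9  180.5] before turn [  77.2 -108.1  165.1]
```

Request:
step_arm --moves '[{"rx": 0.3,"ry": 8.2,"rz": 1.1,"dx": 0,"dy": 0,"dz": 0,"gripper": 0.1},{"rx": 0.3,"ry": 8.2,"rz": 1.1,"dx": 0,"dy": 0,"dz": 0,"gripper": 0.1},{"rx": 0.3,"ry": 8.2,"rz": 1.1,"dx": 0,"dy": 0,"dz": 0,"gripper": 0.1},{"rx": 0.3,"ry": 8.3,"rz": 1,"dx": 0,"dy": 0,"dz": 0,"gripper": 0.1},{"rx": 0,"ry": 0,"rz": 0,"dx": -7,"dy": -22,"dz": 10,"gripper": 0.1},{"rx": 0,"ry": 0,"rz": 0,"dx": -8,"dy": -28,"dz": 30,"gripper": 0.1},{"rx": 0,"ry": 0,"rz": 0,"dx": -9,"dy": -28,"dz": 40,"gripper": 0.1},{"rx": 0,"ry": 0,"rz": 0,"dx": -9,"dy": -28,"dz": 40,"gripper": 0.1},{"rx": 0,"ry": 0,"rz": 0,"dx": 0,"dy": 0,"dz": 40,"gripper": 0.1},{"rx": 0,"ry": 0,"rz": 0,"dx": 0,"dy": 0,"dz": 20,"gripper": 0.1},{"rx": 0,"ry": 0,"rz": 0,"dx": 0,"dy": 0,"dz": 0,"gripper": 0.1},{"rx": 0,"ry": 0,"rz": 0,"dx": 0,"dy": 0,"dz": 0,"gripper": 0.1}]'

```text
clock: 11.55
tcp_pos: [0.4985, 0.0368, 0.1912]
orientation: [-0.001, 3.14, 0.001]
contact_force: [0.2, 0.4, -0.7]
grip_width: 0.0469
gripper_force: 0.0
```

Run:
```python
from h import *
import pickle
p,q=pose();ci=r.camera_info("wrist");f=r.grab_frame("wrist");cv2.imwrite("pics/r7w.png",f);pickle.dump((ci,p,q.as_rotvec()),open("w7.pkl","wb"))
print(p,q.as_matrix().round(4).tolist())
print(proj("wrist",[[.5091,.0723,.045],[.4979,.0365,.045],[.4867,-.0004,.045],[.475,-.037,.045]],ci).round(1).tolist())
g=cv2.cvtColor(f,6);m=(g>150).astype(np.uint8)
c,h=cv2.findContours(m,cv2.RETR_CCOMP,cv2.CHAIN_APPROX_NONE)
for k,hh in zip(c,h[0]):
    a=cv2.contourArea(k)
    if a>150: print("hole" if hh[3]>=0 else "outer",a,np.round(cv2.minAreaRect(k)[0],1),np.round(cv2.minAreaRect(k)[1],1),cv2.boundingRect(k))
```

```text
[0.49852332 0.03682643 0.19120182] [[-1.0, -0.0004, 0.0011], [-0.0004, 1.0, 0.0009], [-0.0011, 0.0009, -1.0]]
[[360.7, 203.3], [317.5, 190.4], [271.8, 177.1], [225.2, 162.9]]
outer 365.5 [446.5 387.5] [23. 25.] (434, 376, 26, 24)
outer 198.0 [298.8 373.1] [44.6  9.8] (276, 370, 45, 12)
outer 237.0 [365.  370.5] [ 9. 32.] (349, 366, 33, 10)
outer 1062.5 [454.8 142.7] [27.6 54.2] (440, 115, 33, 57)
hole 155.5 [461.7 129.2] [13.9 14.8] (455, 122, 15, 16)
outer 59377.0 [530.  199.5] [399. 218.] (421, 0, 219, 400)
outer 84710.5 [167.5 199.5] [399. 335.] (0, 0, 336, 400)
hole 305.0 [319.8 188.8] [19.1 19.8] (309, 179, 22, 20)
hole 214.0 [274.5 176. ] [16.3 16.3] (266, 167, 18, 18)
hole 1464.0 [221.2 176.8] [40.3 49.9] (195, 152, 54, 42)
hole 2415.5 [116.6 176.5] [129.7  56.1] (79, 117, 76, 120)
hole 2313.0 [147.1 158.6] [150.1  68.1] (79, 108, 93, 131)
```

Request:
step_arm --moves '[{"rx": 0,"ry": 0,"rz": 0,"dx": 0,"dy": 0,"dz": -30,"gripper": 0.1},{"rx": 0,"ry": 0,"rz": 0,"dx": 1,"dy": -25,"dz": -30,"gripper": 0.1},{"rx": 0,"ry": 0,"rz": 0,"dx": 1,"dy": -42,"dz": 0,"gripper": 0.1},{"rx": 0,"ry": 0,"rz": 0,"dx": 1,"dy": -45,"dz": 0,"gripper": 0.1},{"rx": 0,"ry": 0,"rz": 0,"dx": 1,"dy": -45,"dz": 0,"gripper": 0.1},{"rx": 0,"ry": 0,"rz": 0,"dx": 1,"dy": -45,"dz": 0,"gripper": 0.1},{"rx": 0,"ry": 0,"rz": 0,"dx": 1,"dy": -45,"dz": 0,"gripper": 0.1},{"rx": 0,"ry": 0,"rz": 0,"dx": 1,"dy": -45,"dz": 0,"gripper": 0.1},{"rx": 0,"ry": 0,"rz": 0,"dx": 1,"dy": -35,"dz": 0,"gripper": 0.1},{"rx": 0,"ry": 0,"rz": 0,"dx": 0,"dy": 0,"dz": 0,"gripper": 0.1},{"rx": 0,"ry": 0,"rz": 0,"dx": 0,"dy": 0,"dz": 0,"gripper": 0.1}]'

```text
clock: 12.98
tcp_pos: [0.4907, -0.2894, 0.2511]
orientation: [-0.002, 3.139, 0.003]
contact_force: [1.0, 0.7, -0.0]
grip_width: 0.0467
gripper_force: 0.0
```

```bash
cat > drv.py <<'E'
from h import *
p,q=pose();ci=r.camera_info("wrist");f=r.grab_frame("wrist");cv2.imwrite("pics/r8w.png",f)
print(p,q.as_rotvec().round(4))
u=proj("wrist",[p[0],p[1],.105],ci)[0];print("under tcp",u)
g=cv2.cvtColor(f,6);m=(g[:330]<48).astype(np.uint8)
n,l,st,c=cv2.connectedComponentsWithStats(m)
for i in range(1,n):
    if st[i][4]>150:print(st[i],c[i].round(1))
a,b=int(u[0]),int(u[1]);print(g[b-60:b+36:4,a-40:a+40:4])
E
python3 drv.py
```

```text
[ 0.49072009 -0.28942742  0.25114853] [-1.9000e-03  3.1394e+00  3.1000e-03]
under tcp [317.64239333 190.95998461]
[449   0  35  53 612] [459.2  29.7]
[ 515    0  101   37 2305] [555.   17.1]
[  0  35  39  31 743] [14.6 48. ]
[238 135  27  27 227] [254.9 144.7]
[222 143  34  33 590] [238.  159.9]
[ 574  151   60   28 1059] [603.8 164.1]
[304 162  28  40 892] [317.6 182. ]
[364 167  28  24 252] [374.2 175.1]
[371 180  32  31 607] [386.4 194.6]
[   0  196   64  134 4828] [ 23.3 258. ]
[ 135  255  134   75 3439] [222.3 308.2]
[ 370  255  135   75 3512] [416.6 308.1]
[[144 137 140 139 134 140 141 139 138 138 139 138 138 140 136 137 139 144
  142 141]
 [139 138 141 144 136 136 137 141 140 140 136 136 138 137 134 138 138 141
  141 140]
 [141 142 142 139 138 140 139  70  97 139 140 141 135 140 134 140 136 140
  138 140]
 [135 135 143 142 141 137 134  73  70  71  69  95 134 139 132 142 142 141
  135 137]
 [138 136 142 138 140 140 132 133 132 105  69  69  71  74  94 139 142 141
  138 139]
 [139 139 139 140 143 141 133 131 135 134 135 135 110  74  67  70  70 128
  137 139]
 [146 137 139 140 144
[... 809 characters left out ...]
 159 159
  158 158]
 [159 159 156 155 158 158 160  53  24  29  24  20  25  29 127 157 159 156
  158 154]
 [153 157 161 154 157 159 157 159  42  29  25  31  33 123 151 159 160 154
  160 159]
 [159 158 160 164 158 155 158 156 159 140  49  89 158 154 158 156 157 156
  127 128]
 [158 156 160 159 156 160 156 154 156 110 107 105 149 153 158 155 107 106
  112 107]
 [157 162 156 154 156 158 112 110 128 111 106 111 105 107 111 113 108 108
  107 109]
 [158 155 154 157 156 108 114 107 109 111 109 110 111 108 108 109 107 111
  111 108]
 [154 159 158 159 155 107 108 109 112 109 113 109 113 106 108 107 108 109
  107 111]
 [153 158 154 154 160 107 107 108 111 105 111 108 107 110 109 108 111 107
  110 112]]
```

Run:
```python
from h import *
import pickle
def circ(g,box,thr,keep,r0):
    x,y,w,h=box;m=(cv2.resize(g[y:y+h,x:x+w],None,fx=4,fy=4,interpolation=cv2.INTER_CUBIC)<thr).astype(np.uint8)
    c=max(cv2.findContours(m,cv2.RETR_EXTERNAL,cv2.CHAIN_APPROX_NONE)[0],key=cv2.contourArea)[:,0]/4+[x-.375,y-.375]
    c=c[keep(c)]
    from scipy.optimize import least_squares
    s=least_squares(lambda v:np.hypot(*(c-v[:2]).T)-v[2],[c[:,0].mean(),c[:,1].mean(),r0],loss="soft_l1");return s.x,s.cost/len(c)
g=cv2.cvtColor(cv2.imread("pics/r8w.png"),6);h=cv2.cvtColor(cv2.imread("pics/r7w.png"),6)
d,e=circ(g,(290,155,60,55),95,lambda c:c[:,1]>189,15);print("drv",d,e)
H,e=circ(h,(300,170,40,40),130,lambda c:c[:,1]>0,9);print("hole",H,e)
print(h[176:202:2,304:336:2])
ci,p,q=pickle.load(open("w7.pkl","rb"));print("hole world",onz("wrist",H[:2],.045,ci),"tcp then",p)
P=onz("wrist",d[:2],.105);print("drv world",P);to([P[0],P[1],.085],[-1,0,0],[0,0,-1])
```

```text
drv [318.09803595 186.79754753  15.34133802] 0.16451933780954767
hole [319.6808886  188.99526968   8.48074934] 0.1781631232210626
[[180 179 181 181 181 182 179 178 177 179 180 180 180 179 181 179]
 [183 182 180 180 179 181 179 183 181 180 179 178 179 180 179 175]
 [184 183 184 181 179 178 164 133 130 143 169 180 180 179 177 127]
 [184 185 184 184 178 139 110 102 137 140 126 140 173 181 179 126]
 [178 179 182 179 144  94  89 111 114 112 107 117 151 177 180 127]
 [177 176 176 161 109  82  90 104 106 109 105 104 122 170 178 122]
 [177 179 176 151  91  90  97 104 103 106 108 106 110 166 168 119]
 [176 177 176 149  90  92  99 104 108 110 106 103 117 164 166 121]
 [178 177 176 151 106  93 103 106 110 110 109 106 131 167 164 118]
 [181 180 180 171 143  95  98 103 111 108 107 113 162 172 162 115]
 [179 180 181 179 167 150 117 106 104 108 124 160 171 179 166 117]
 [180 180 180 179 178 171 166 157 161 160 171 174 175 178 162 114]
 [182 181 180 180 179 181 178 176 176 176 178 180 179 181 164 119]]
hole world [0.49670018 0.03830631 0.045     ] tcp then [0.49852332 0.03682643 0.19120182]
drv world [ 0.48723948 -0.28846047  0.105     ]
rot tool deg [0.1 0.1 0.1] shift mm after turn [  3.6   0.4 166. ] before turn [  3.9   0.  166. ]
```

Request:
step_arm --grip_force 40 --moves '[{"rx": 0.1,"ry": 0.1,"rz": 0.1,"dx": 3.6,"dy": 0.4,"dz": 30,"gripper": 0.1},{"rx": 0,"ry": 0,"rz": 0,"dx": 0,"dy": 0,"dz": 40,"gripper": 0.1},{"rx": 0,"ry": 0,"rz": 0,"dx": 0,"dy": 0,"dz": 40,"gripper": 0.1},{"rx": 0,"ry": 0,"rz": 0,"dx": 0,"dy": 0,"dz": 33,"gripper": 0.1},{"rx": 0,"ry": 0,"rz": 0,"dx": 0,"dy": 0,"dz": 20,"gripper": 0.1},{"rx": 0,"ry": 0,"rz": 0,"dx": 0,"dy": 0,"dz": 0,"gripper": 0.1},{"rx": 0,"ry": 0,"rz": 0,"dx": 0,"dy": 0,"dz": 0,"gripper": -0.7},{"rx": 0,"ry": 0,"rz": 0,"dx": 0,"dy": 0,"dz": 0,"gripper": -0.7},{"rx": 0,"ry": 0,"rz": 0,"dx": 0,"dy": 0,"dz": 0,"gripper": -0.7},{"rx": 0,"ry": 0,"rz": 0,"dx": 0,"dy": 0,"dz": 0,"gripper": -0.7},{"rx": 0,"ry": 0,"rz": 0,"dx": 0,"dy": 0,"dz": 0,"gripper": -0.7}]'

```text
clock: 14.4
tcp_pos: [0.4877, -0.2897, 0.0888]
orientation: [0.001, 3.14, -0.0]
contact_force: [1.1, 1.1, 7.4]
grip_width: 0.0234
gripper_force: 39.6
```

Request:
step_arm --moves '[{"rx": 0,"ry": 0,"rz": 0,"dx": 0,"dy": 0,"dz": 0,"gripper": 0.1},{"rx": 0,"ry": 0,"rz": 0,"dx": 0,"dy": 0,"dz": 0,"gripper": 0.1},{"rx": 0,"ry": 0,"rz": 0,"dx": 0,"dy": 0,"dz": 0,"gripper": 0.1},{"rx": 0,"ry": 0,"rz": 0,"dx": 0,"dy": 0,"dz": -30,"gripper": 0.1},{"rx": 0,"ry": 0,"rz": 0,"dx": 0,"dy": 0,"dz": -45,"gripper": 0.1},{"rx": 0,"ry": 0,"rz": 0,"dx": 0,"dy": 0,"dz": -45,"gripper": 0.1},{"rx": 0,"ry": 0,"rz": 0,"dx": 0,"dy": 0,"dz": -42,"gripper": 0.1},{"rx": 0,"ry": 0,"rz": 0,"dx": 0,"dy": 0,"dz": 0,"gripper": 0.1},{"rx": 0,"ry": 0,"rz": 0,"dx": 0,"dy": 0,"dz": 0,"gripper": 0.1}]'

```text
clock: 15.52
tcp_pos: [0.4864, -0.2893, 0.249]
orientation: [-0.001, -3.14, -0.001]
contact_force: [0.4, -0.6, -0.7]
grip_width: 0.047
gripper_force: 0.0
```

```bash
cat > circ.py <<'E'
from h import *
from scipy.optimize import least_squares
def circ(g,box,thr,keep,r0):
    x,y,w,h=box;m=(cv2.resize(g[y:y+h,x:x+w],None,fx=4,fy=4,interpolation=cv2.INTER_CUBIC)<thr).astype(np.uint8)
    c=max(cv2.findContours(m,cv2.RETR_EXTERNAL,cv2.CHAIN_APPROX_NONE)[0],key=cv2.contourArea)[:,0]/4+[x-.375,y-.375]
    c=c[keep(c)]
    s=least_squares(lambda v:np.hypot(*(c-v[:2]).T)-v[2],[c[:,0].mean(),c[:,1].mean(),r0],loss="soft_l1");return s.x,s.cost/len(c)
E
python3 - <<'E'
from circ import *
p,q=pose();ci=r.camera_info("wrist");f=r.grab_frame("wrist");cv2.imwrite("pics/r9w.png",f);g=cv2.cvtColor(f,6)
u=proj("wrist",[p[0],p[1],.105],ci)[0]
d,e=circ(g,(290,155,60,55),95,lambda c:c[:,1]>u[1]-1,15);print(p,q.as_rotvec(),u,"drv",d,e,onz("wrist",d[:2],.105,ci))
E
```

```text
[ 0.48637251 -0.28926229  0.24901737] [-1.34964890e-03 -3.14038810e+00 -6.54547743e-04] [317.9274822  192.29710794] drv [319.30517475 193.60457426  15.1539139 ] 0.20330163414147112 [ 0.48748684 -0.28814373  0.105     ]
```

Request:
step_arm --grip_force 40 --moves '[{"rx": 0,"ry": 0,"rz": 0,"dx": -0.8,"dy": -0.4,"dz": 30,"gripper": 0.1},{"rx": 0,"ry": 0,"rz": 0,"dx": 0,"dy": 0,"dz": 40,"gripper": 0.1},{"rx": 0,"ry": 0,"rz": 0,"dx": 0,"dy": 0,"dz": 40,"gripper": 0.1},{"rx": 0,"ry": 0,"rz": 0,"dx": 0,"dy": 0,"dz": 32,"gripper": 0.1},{"rx": 0,"ry": 0,"rz": 0,"dx": 0,"dy": 0,"dz": 18,"gripper": 0.1},{"rx": 0,"ry": 0,"rz": 0,"dx": 0,"dy": 0,"dz": 0,"gripper": 0.1},{"rx": 0,"ry": 0,"rz": 0,"dx": 0,"dy": 0,"dz": 0,"gripper": -0.7},{"rx": 0,"ry": 0,"rz": 0,"dx": 0,"dy": 0,"dz": 0,"gripper": -0.7},{"rx": 0,"ry": 0,"rz": 0,"dx": 0,"dy": 0,"dz": 0,"gripper": -0.7},{"rx": 0,"ry": 0,"rz": 0,"dx": 0,"dy": 0,"dz": 0,"gripper": -0.7},{"rx": 0,"ry": 0,"rz": 0,"dx": 0,"dy": 0,"dz": 0,"gripper": -0.7}]'

```text
clock: 16.95
tcp_pos: [0.4882, -0.2905, 0.0908]
orientation: [0.002, 3.14, -0.001]
contact_force: [0.2, -0.7, 6.6]
grip_width: 0.0229
gripper_force: 39.7
```

Run:
```python
from h import *
p,q=pose();print(p,q.as_rotvec().round(4));to([p[0]+.0093,.0367,.19],[-1,0,0],[0,0,-1])
```

```text
[ 0.48823523 -0.29048341  0.09076382] [ 1.7000e-03  3.1401e+00 -1.2000e-03]
rot tool deg [-0.   0.1 -0.1] shift mm after turn [ -9.3 327.2 -99.2] before turn [ -9.1 327.1 -99.5]
```

Request:
step_arm --moves '[{"rx": 0,"ry": 0,"rz": 0,"dx": 0,"dy": 0,"dz": -10,"gripper": -0.7},{"rx": 0,"ry": 0,"rz": 0,"dx": 0,"dy": 0,"dz": -30,"gripper": -0.7},{"rx": 0,"ry": 0,"rz": 0,"dx": 0,"dy": 0,"dz": -40,"gripper": -0.7},{"rx": 0,"ry": 0,"rz": 0,"dx": 0,"dy": 0,"dz": -34,"gripper": -0.7},{"rx": 0,"ry": 0,"rz": 0,"dx": 0,"dy": 20,"dz": 0,"gripper": -0.7},{"rx": 0,"ry": 0,"rz": 0,"dx": -1,"dy": 35,"dz": 0,"gripper": -0.7},{"rx": 0,"ry": 0,"rz": 0,"dx": -1,"dy": 40,"dz": 0,"gripper": -0.7},{"rx": 0,"ry": 0,"rz": 0,"dx": -1,"dy": 40,"dz": 0,"gripper": -0.7},{"rx": 0,"ry": 0,"rz": 0,"dx": -1,"dy": 40,"dz": 0,"gripper": -0.7},{"rx": 0,"ry": 0,"rz": 0,"dx": -1,"dy": 40,"dz": 0,"gripper": -0.7},{"rx": 0,"ry": 0,"rz": 0,"dx": -1,"dy": 40,"dz": 0,"gripper": -0.7},{"rx": 0,"ry": 0,"rz": 0,"dx": -1,"dy": 40,"dz": 0,"gripper": -0.7},{"rx": 0,"ry": 0,"rz": 0,"dx": -1,"dy": 22,"dz": 0,"gripper": -0.7},{"rx": 0,"ry": 0,"rz": 0,"dx": -1,"dy": 10,"dz": 0,"gripper": -0.7},{"rx": 0,"ry": 0,"rz": 0,"dx": 0,"dy": 0,"dz": 0,"gripper": -0.7},{"rx": 0,"ry": 0,"rz": 0,"dx": 0,"dy": 0,"dz": 0,"gripper": -0.7}]'

```text
clock: 18.95
tcp_pos: [0.4968, 0.0356, 0.2037]
orientation: [-0.005, -3.141, 0.001]
contact_force: [0.1, 0.7, -0.7]
grip_width: 0.0233
gripper_force: 39.8
```

Run:
```python
from h import *
p,q=pose();print(p,q.as_rotvec().round(4),r.get_obs()["grip_width"]);to([.4975,.0365,.15],[-1,0,0],[0,0,-1])
```

```text
[0.49680614 0.03561756 0.2036847 ] [-4.5000e-03 -3.1411e+00  9.0000e-04] 0.023250977012534403
rot tool deg [-0.  -0.  -0.2] shift mm after turn [-0.7  0.9 53.7] before turn [-0.7  0.9 53.7]
```

Request:
step_arm --moves '[{"rx": 0,"ry": 0,"rz": -0.2,"dx": -0.7,"dy": 0.9,"dz": 20,"gripper": -0.7},{"rx": 0,"ry": 0,"rz": 0,"dx": 0,"dy": 0,"dz": 30,"gripper": -0.7},{"rx": 0,"ry": 0,"rz": 0,"dx": 0,"dy": 0,"dz": 14,"gripper": -0.7},{"rx": 0,"ry": 0,"rz": 0,"dx": 0,"dy": 0,"dz": 0,"gripper": -0.7},{"rx": 0,"ry": 0,"rz": 0,"dx": 0,"dy": 0,"dz": 0,"gripper": -0.7}]'

```text
clock: 19.58
tcp_pos: [0.4982, 0.0376, 0.1404]
orientation: [-0.003, 3.141, 0.0]
contact_force: [0.4, 0.6, -0.9]
grip_width: 0.023
gripper_force: 39.8
```

Request:
step_arm --moves '[{"rx": 0,"ry": 0,"rz": 0,"dx": 0.7,"dy": -1,"dz": 0,"gripper": -0.7},{"rx": 0,"ry": 0,"rz": 0,"dx": 0,"dy": 0,"dz": 0,"gripper": -0.7}]'

```text
clock: 19.82
tcp_pos: [0.4971, 0.0368, 0.1402]
orientation: [-0.004, 3.141, 0.0]
contact_force: [-0.4, -0.0, -1.4]
grip_width: 0.0229
gripper_force: 39.8
```

Request:
step_arm --moves '[{"rx": 0,"ry": 0,"rz": 0,"dx": 0,"dy": 0,"dz": 4,"gripper": -0.7},{"rx": 0,"ry": 0,"rz": 0,"dx": 0,"dy": 0,"dz": 4,"gripper": -0.7},{"rx": 0,"ry": 0,"rz": 0,"dx": 0,"dy": 0,"dz": 4,"gripper": -0.7},{"rx": 0,"ry": 0,"rz": 0,"dx": 0,"dy": 0,"dz": 0,"gripper": -0.7}]'

```text
clock: 20.32
tcp_pos: [0.4965, 0.0368, 0.1271]
orientation: [0.004, -3.14, 0.001]
contact_force: [-0.3, -0.7, -1.1]
grip_width: 0.023
gripper_force: 39.8
```

No contact force with the foot about 4 mm below the block's top, so it has entered. I'll continue.

Request:
step_arm --moves '[{"rx": 0,"ry": 0,"rz": 0,"dx": 0,"dy": 0,"dz": 5,"gripper": -0.7},{"rx": 0,"ry": 0,"rz": 0,"dx": 0,"dy": 0,"dz": 5,"gripper": -0.7},{"rx": 0,"ry": 0,"rz": 0,"dx": 0,"dy": 0,"dz": 5,"gripper": -0.7},{"rx": 0,"ry": 0,"rz": 0,"dx": 0,"dy": 0,"dz": 0,"gripper": -0.7}]'

```text
clock: 20.82
tcp_pos: [0.4966, 0.0368, 0.1121]
orientation: [0.004, -3.14, 0.001]
contact_force: [0.5, -0.6, -0.7]
grip_width: 0.0231
gripper_force: 39.8
```

Request:
step_arm --moves '[{"rx": 0,"ry": 0,"rz": 0,"dx": 0,"dy": 0,"dz": 6,"gripper": -0.7},{"rx": 0,"ry": 0,"rz": 0,"dx": 0,"dy": 0,"dz": 6,"gripper": -0.7},{"rx": 0,"ry": 0,"rz": 0,"dx": 0,"dy": 0,"dz": 5,"gripper": -0.7},{"rx": 0,"ry": 0,"rz": 0,"dx": 0,"dy": 0,"dz": 4,"gripper": -0.7},{"rx": 0,"ry": 0,"rz": 0,"dx": 0,"dy": 0,"dz": 0,"gripper": -0.7}]'

```text
clock: 21.45
tcp_pos: [0.4967, 0.0368, 0.0913]
orientation: [0.004, -3.141, 0.001]
contact_force: [0.4, 0.3, -1.2]
grip_width: 0.0229
gripper_force: 39.9
```

Request:
step_arm --moves '[{"rx": 0,"ry": 0,"rz": 0,"dx": 0,"dy": 0,"dz": 1.5,"gripper": -0.7},{"rx": 0,"ry": 0,"rz": 0,"dx": 0,"dy": 0,"dz": 1,"gripper": -0.7},{"rx": 0,"ry": 0,"rz": 0,"dx": 0,"dy": 0,"dz": 0,"gripper": -0.7}]'

```text
clock: 21.82
tcp_pos: [0.497, 0.0368, 0.0907]
orientation: [0.003, -3.141, -0.002]
contact_force: [-6.4, -1.5, 20.5]
grip_width: 0.023
gripper_force: 42.1
```

Request:
step_arm --moves '[{"rx": 0,"ry": 0,"rz": 0,"dx": 0,"dy": 0,"dz": 0,"gripper": 0.1},{"rx": 0,"ry": 0,"rz": 0,"dx": 0,"dy": 0,"dz": 0,"gripper": 0.1},{"rx": 0,"ry": 0,"rz": 0,"dx": 0,"dy": 0,"dz": 0,"gripper": 0.1},{"rx": 0,"ry": 0,"rz": 0,"dx": 0,"dy": 0,"dz": -30,"gripper": 0.1},{"rx": 0,"ry": 0,"rz": 0,"dx": 0,"dy": 0,"dz": -40,"gripper": 0.1},{"rx": 0,"ry": 0,"rz": 0,"dx": 0,"dy": 0,"dz": -40,"gripper": 0.1},{"rx": 0,"ry": 0,"rz": 0,"dx": 40,"dy": 0,"dz": -40,"gripper": 0.1},{"rx": 0,"ry": 0,"rz": 0,"dx": 40,"dy": 0,"dz": -40,"gripper": 0.1},{"rx": 0,"ry": 0,"rz": 0,"dx": 20,"dy": 0,"dz": -40,"gripper": 0.1},{"rx": 0,"ry": 0,"rz": 0,"dx": 0,"dy": 0,"dz": 0,"gripper": 0.1},{"rx": 0,"ry": 0,"rz": 0,"dx": 0,"dy": 0,"dz": 0,"gripper": 0.1}]'

```text
clock: 23.2
tcp_pos: [0.3969, 0.0366, 0.3187]
orientation: [0.004, -3.141, 0.0]
contact_force: [1.2, -0.7, -1.2]
grip_width: 0.0467
gripper_force: 0.0
```

Run:
```python
from h import *
w=r.grab_frame("wrist");s=r.grab_frame("scene");t=r.grab_frame("top")
[cv2.imwrite(f"pics/r10{n}.png",i) for n,i in zip("wst",(w,s,t))]
z=lambda i,w,h:cv2.resize(i,(w,h),interpolation=cv2.INTER_CUBIC)
a=z(s[160:300,270:450],450,350);b=z(t[120:230,240:350],350,350);c=z(w,400,250);d=z(s[160:240,345:445],400,250)[:,:400]
cv2.imwrite("pics/final.png",np.vstack([np.hstack([a,b]),np.hstack([c,d])]))
```

```text
(no output)
```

View pics/final.png

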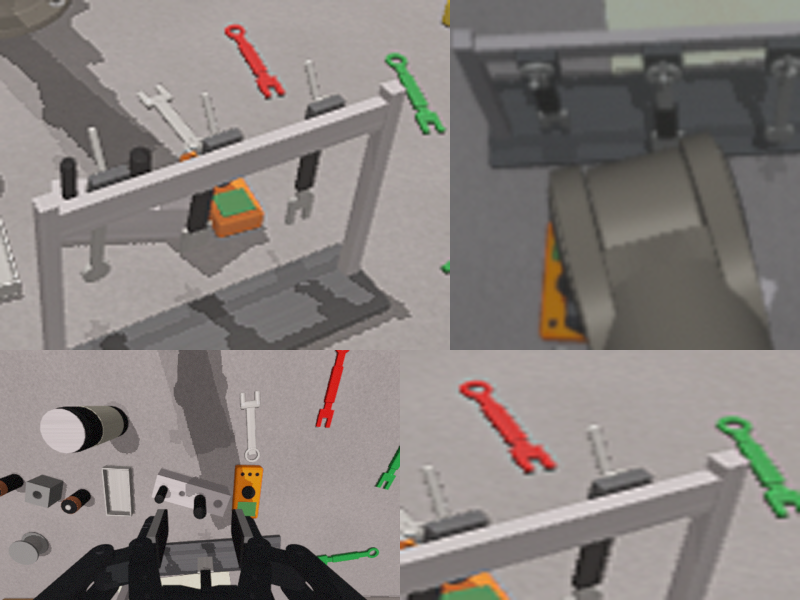

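The last picture shows the spanner hanging straight below the free peg like its neighbours, with its ring at the plate, at (310,160) in the composite. The driver stands upright in the 13 mm hole, and the 20 N reaction when I pressed down shows it is fully home. The bystanders in view are where they were.

```bash
python3 -c "
from bench import r
print(r.hand_in())"
```

```text
the job is handed in; nothing more can be done
None
```

Both tools are put away and the job is handed in, at about 23 s of the 64 s allowed: the spanner hangs by its eye at the root of the empty peg, and the driver stands upright and fully home in the 13 mm hole.

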